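Push a row of ceramic dominoes home into the packing tray

ROBOT

A 6-joint arm with a two-finger parallel gripper is mounted at the origin on the work surface. World frame = base frame: x ahead of the robot, y to its left, z up, the work surface at z = 0. Lengths are in mm, angles in rad, forces in N, time in s.
With the tool pointing down it reaches from about 325 to 900 mm from the base axis. Payload 6.1 kg.
Tool frame: the origin (TCP) lies midway between the tips of the shut fingers; the grasp point (between the pads) lies 19 mm behind it; z points along the fingers, y is the direction in which the jaws open and shut (so a half turn about z gives the same grasp; the last joint's range is limited). The gripper opens to 87 mm and grips with 3 to 60 N. Pads are 19 mm wide; open, the fingers measure 117 mm over their backs; the gripper's body (75 mm by 190 mm) begins 51 mm behind the grasp point.
Start: joints at [-1.292, 0.22, 1.526, -0, 1.395, -0.126], TCP at [246.139, -574.483, 222.538] pointing down, gripper open.
Joint ranges: [-2.98, 2.98], [-0.91, 2.08], [0.09, 2.57], [-1.24, 4.39], [0.2, 2.65], [-2.68, 2.68]. Speed limits (rad/s): [2.57, 2.57, 3.01, 3.14, 3.14, 3.14].

INTERFACE

Orientations are given as a unit quaternion [x, y, z, w].
In Python, from plant import r, optics gives the robot as it stands.
- The arm moves only by the tool arm_command, never from a script. Its argument "plan" is a list that holds one entry, the list of rows, each a list of 5 numbers: the shift along the tool's x, y, z in m, then the turn about the tool's z in rad, then the finger opening in m, from 0 to 0.087. A call has exactly 5 rows; each row shifts and turns the commanded pose from where the row before left it, along the tool's axes as they then stand; what a row does not reach is not made up. A row lasts 1/10 s, in which the tool goes at most 50 mm and 8.59 degrees, less where a joint would pass 70% of its speed; a pose out of reach is approached as far as the arm can. A call with a gripper value outside its range is refused whole. The fingers move at their own pace and stop on an object; "grip_force" is the grip in N (left out, the last holds). Time passes only in rows, so rows that do not move let the fingers close, or fill a call up. It gives the time, the measured TCP pose, the force and the opening at its end, in the units of the state.
- r.read_state(): the state, without advancing time (a new reading comes with each control period).
- optics.read_camera(name): name is "scene" or "top"; returns a dict with "image" (400x640x3 uint8, red, green, blue), "intrinsics" (3x3 intrinsics, pixels), "rvec" (rotation vector, rad) and "tvec" (3), from world to camera coordinates, as OpenCV has them. Camera axes: x right, y down, z forward; pixel columns grow to the right and rows downward; lengths in mm; the calibration is good to about 2 mm. A picture is of the moment at which its call begins. There is no depth.
- r.finish_job(): hands the job in, once; it reports no verdict.
The state is a dict: "clock": time; "qpos": joint angles; "dq": joint speeds; "effort": joint torques, N m; "ee_pos": TCP position; "eef_rot": TCP orientation; "wrist_force": force on the tool from outside, world axes, zero at the start; "torque": the same for the moment, N m; "opening": finger opening in mm.
Only numpy, scipy, OpenCV 4.12 (cv2) and the standard library are available. Lean on these libraries where they do the work, as an engineer would, in place of code of your own. Each camera call takes 0.05 s, during which the arm holds its last target. There are 200 camera calls.

TASK

Take the wooden push block, stand it on the board square behind the loose row of six cream dominoes, and with it slide the whole row as one straight block into the packing tray until you feel the first domino come to rest against the end stop; hold a light pressure there for a moment so that the row is closed up tight, but press gently, for the fired edges chip. Leave the push block standing against the last domino to keep the row together. Keep the gripper off the dominoes, and leave the wet dominoes, bowl, cup and brush as they are.

Things in the scene. Friction and masses are not known exactly. Their poses are not given: they have to be found in the camera images.
- tray: Fixed: speckled painting board with a pale wooden packing tray butted to its end, both screwed down. Origin: on the table under the centre of the tray's mouth. +y runs along the centre line out over the board, -y into the tray; x is across. Board and tray floor are one flush surface 12 mm above the table.
- board (a point): Centre of the painting board's top face. The board is 175 mm (x) by 280 mm (y); its near edge touches the tray's mouth, and the row's centre line runs 37.5 mm to the -x side of this point.
- mouth (a point): Centre of the tray's mouth at floor level. The channel is 60 mm wide between two side rails, 10 mm thick, whose tops stand 14 mm above the floor; over the first 25 mm of the mouth the rails flare out to 76 mm.
- stop_zone (a point): Point on the tray floor, 176 mm inside the mouth: the nearest place of the end stop's face. The stop, a wooden bar across the channel, is clamped by a brass wing nut and does not give way; its dark soft-rubber face gives about 1 mm for each 9 N. It is set afresh for each batch: the face lies 0 to 40 mm deeper (-y) than this point, how much is not reported.
- block: Loose wooden push block, about 120 g: a flat foot 52 mm wide (its x) by 36 mm (its y, the direction in which it pushes, either face) by 14 mm high, with an upright grip in the middle, 36 mm (x) by 20 mm (y), rising to 70 mm above the underside. Origin: centre of the underside. It starts standing on the table.
- tile1: Loose cream glazed (slippery) domino with blue pips, number 1 of the row to be packed (first of the row, nearest the tray): 56 mm long (its x, lying across the row), 28 mm wide (its y, along the row), 12 mm thick, about 45 g; its edges chip under more than 18 N. Origin: centre of the underside.
- tile2: Loose cream glazed (slippery) domino with blue pips, number 2 of the row to be packed: 56 mm long (its x, lying across the row), 28 mm wide (its y, along the row), 12 mm thick, about 45 g; its edges chip under more than 18 N. Origin: centre of the underside.
- tile3: Loose cream glazed (slippery) domino with blue pips, number 3 of the row to be packed: 56 mm long (its x, lying across the row), 28 mm wide (its y, along the row), 12 mm thick, about 45 g; its edges chip under more than 18 N. Origin: centre of the underside.
- tile4: Loose cream glazed (slippery) domino with blue pips, number 4 of the row to be packed: 56 mm long (its x, lying across the row), 28 mm wide (its y, along the row), 12 mm thick, about 45 g; its edges chip under more than 18 N. Origin: centre of the underside.
- tile5: Loose cream glazed (slippery) domino with blue pips, number 5 of the row to be packed: 56 mm long (its x, lying across the row), 28 mm wide (its y, along the row), 12 mm thick, about 45 g; its edges chip under more than 18 N. Origin: centre of the underside.
- tile6: Loose cream glazed (slippery) domino with blue pips, number 6 of the row to be packed (last of the row, farthest from the tray): 56 mm long (its x, lying across the row), 28 mm wide (its y, along the row), 12 mm thick, about 45 g; its edges chip under more than 18 N. Origin: centre of the underside.
- wet1: Bystander: reddish-brown, freshly glazed wet domino, same size, in the other row on the board. Origin: centre of the underside.
- wet2: Bystander: reddish-brown, freshly glazed wet domino, same size, in the other row on the board. Origin: centre of the underside.
- wet3: Bystander: reddish-brown, freshly glazed wet domino, same size, in the other row on the board. Origin: centre of the underside.
- bowl: Bystander: dark stoneware bowl, 110 mm across, 55 mm high. Origin: centre of the underside.
- cup: Bystander: blue cup, 72 mm across, 70 mm high. Origin: centre of the underside.
- brush: Bystander: thin blue paint brush lying on the table beside the board, 190 mm long (its x), 8 mm thick. Origin: its middle, underside.

How it is judged (in metres and radians):
On the way, in this order (a step that is already met when the one before it is completed fails the run):
1. the push block stands on the board, square behind the last domino (x of block in the frame of tray between -0.012 and 0.012 m and z of block in the frame of tray below 0.016 m and y of block in the frame of tray above 0.16 m and angle between the x axis of block and the x axis of tray, either way round below 0.12 rad), for 0.1 s.
2. the closed-up, straight row is pressed home: the push block bears on the last domino and the first domino on the end stop with more than 3 N, for 0.3 s (contact force between tile1 and tray above 3 N and contact force between block and tile6 above 3 N and y of tile1 in the frame of tray below -0.155 m and horizontal distance between tile1 and tile2 below 0.0298 m and horizontal distance between tile2 and tile3 below 0.0298 m and horizontal distance between tile3 and tile4 below 0.0298 m and horizontal distance between tile4 and tile5 below 0.0298 m and horizontal distance between tile5 and tile6 below 0.0298 m and x of tile1 in the frame of tray between -0.005 and 0.005 m and angle between the x axis of each of tile1, tile2, tile3, tile4, tile5, tile6 and the x axis of tray, either way round below 0.08 rad and x of tile2 in the frame of tray between -0.005 and 0.005 m and x of tile3 in the frame of tray between -0.005 and 0.005 m and x of tile4 in the frame of tray between -0.005 and 0.005 m and x of tile5 in the frame of tray between -0.005 and 0.005 m and x of tile6 in the frame of tray between -0.005 and 0.005 m), for 0.3 s.
At the end, for the whole second after the job is handed in: The six dominoes lie flat and home in the tray, within 5 mm of its centre line, square within 0.08 rad, no gap over 1.8 mm; the push block stands free, upright and square on the floor within 3 mm of the last domino; all at rest (x of tile1 in the frame of tray between -0.005 and 0.005 m and angle between the x axis of each of tile1, tile2, tile3, tile4, tile5, tile6, block and the x axis of tray, either way round below 0.08 rad and x of tile2 in the frame of tray between -0.005 and 0.005 m and x of tile3 in the frame of tray between -0.005 and 0.005 m and x of tile4 in the frame of tray between -0.005 and 0.005 m and x of tile5 in the frame of tray between -0.005 and 0.005 m and x of tile6 in the frame of tray between -0.005 and 0.005 m and horizontal distance between tile1 and tile2 below 0.0298 m and horizontal distance between tile2 and tile3 below 0.0298 m and horizontal distance between tile3 and tile4 below 0.0298 m and horizontal distance between tile4 and tile5 below 0.0298 m and horizontal distance between tile5 and tile6 below 0.0298 m and angle between each of tile1, tile2, tile3, tile4, tile5, tile6, block's own z axis and vertical below 0.06 rad and y of tile1 in the frame of tray below -0.155 m and z of tile6 in the frame of tray below 0.0135 m and horizontal distance between block and tile6 below 0.035 m and z of block in the frame of tray below 0.0145 m and linear speed of each of tile1, tile2, tile3, tile4, tile5, tile6, block below 0.01 m/s); the robot touches nothing.
It fails at once if a domino of the row is pressed with more than 18 N by the block, the end stop or the rails (it chips) (contact force between block and tile6 above 18 N or contact force between any of tile1, tile2, tile3, tile4, tile5, tile6 and tray above 18 N).
It fails at once if the row buckles or splays: a domino turns by more than 0.25 rad (14 degrees) from square, tips or rides up (angle between the x axis of any of tile1, tile2, tile3, tile4, tile5, tile6 and the x axis of tray, either way round above 0.25 rad or angle between any of tile1, tile2, tile3, tile4, tile5, tile6's own z axis and vertical above 0.15 rad or z of any of tile1, tile2, tile3, tile4, tile5, tile6 in the frame of tray above 0.019 m).
It fails at once if the gripper touches a domino (contact force between any of the arm, the fingers and tile1 above 0.3 N or contact force between any of the arm, the fingers and tile2 above 0.3 N or contact force between any of the arm, the fingers and tile3 above 0.3 N or contact force between any of the arm, the fingers and tile4 above 0.3 N or contact force between any of the arm, the fingers and tile5 above 0.3 N or contact force between any of the arm, the fingers and tile6 above 0.3 N or contact force between any of the arm, the fingers and wet1 above 0.3 N or contact force between any of the arm, the fingers and wet2 above 0.3 N or contact force between any of the arm, the fingers and wet3 above 0.3 N).
It fails at once if a wet domino is moved by more than 3 mm (distance of any of wet1, wet2, wet3 from where it was at the start of the episode above 0.003 m).
It fails at once if the bowl, cup or brush is moved by more than 10 mm (distance of any of bowl, cup, brush from where it was at the start of the episode above 0.01 m).
It also fails if it takes over 67 s, if anything falls off the work surface, if the arm or the gripper's body presses on something with over 40 N, if the wrist force passes 120 N, or if a joint passes its speed limit or range.

## Working session

There is one attempt and no reset: what is moved stays moved. The work goes in short steps, Python scripts to look and compute and a tool call to move; the robot and the scene stay as the last step left them, time stands still between calls to the robot, and variables do not carry over. Pictures are saved under pics/ and viewed, about 8 in all and at most 12, crops included, and the job is handed in when it is done.

Besides the shell and the picture viewer there is one more tool, called after "Call:" by a JSON object that holds its "fn" and its "kwargs", one argument or row to a line. arm_command: Moves the arm, as the interface text tells. Its arguments: {"type":"object","properties":{"plan":{"type":"array","items":{"type":"array","items":{"type":"array","items":{"type":"number"}}}},"grip_force":{"type":"number"}},"required":["plan"]}

```bash
mkdir -p pics
python3 - <<'E'
from plant import r, optics
import cv2
for n in("scene","top"):
    c=optics.read_camera(n); cv2.imwrite(f"pics/{n}0.png",c["image"][:,:,::-1]); print(n,c["intrinsics"],c["rvec"],c["tvec"])
print(r.read_state())
E
```

```text
scene [[476.03409778   0.         318.4433007 ]
 [  0.         476.03409778 201.01764815]
 [  0.           0.           1.        ]] [ 1.3403219   1.96616743 -1.03162177] [ 154.44981202 -285.23308983 1518.05955781]
top [[477.61010259   0.         317.59190073]
 [  0.         477.61010259 203.44968032]
 [  0.           0.           1.        ]] [ 2.08063666 -2.12957518  0.23230097] [  63.12848605  596.6614542  1063.22829349]
{'clock': 0.1, 'qpos': array([-1.29206326e+00,  2.21167981e-01,  1.52748006e+00, -2.13929415e-05,
        1.39465679e+00, -1.26098857e-01]), 'dq': array([-1.38642581e-03, -1.47900510e-03, -2.71766056e-03,  2.81940529e-05,
       -4.61876545e-04, -4.69497783e-04]), 'effort': array([ 4.88587521e-04, -4.95940554e+01, -3.88519800e+01,  7.01864948e-02,
        5.15224482e-02, -5.24997859e-05]), 'ee_pos': array([ 246.00624285, -573.96250471,  221.5425963 ]), 'eef_rot': array([ 9.79583003e-01,  2.01038321e-01, -7.57695515e-05, -8.52794481e-04]), 'wrist_force': array([ 0.80112984,  0.20083957, -0.03811977]), 'torque': array([ 0.04005562, -0.04545376,  0.02790324]), 'opening': 86.84905033822098}
```

View pics/top0.png

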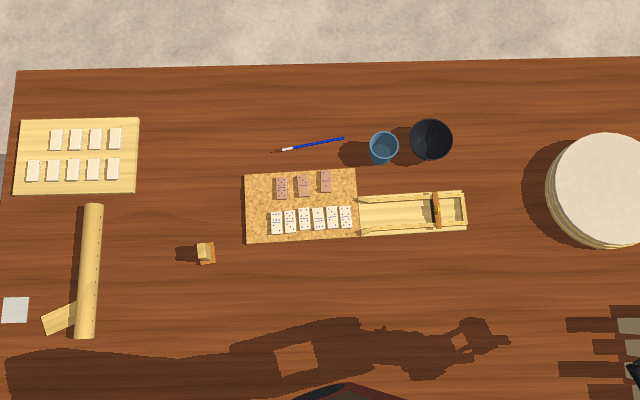

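View pics/scene0.png

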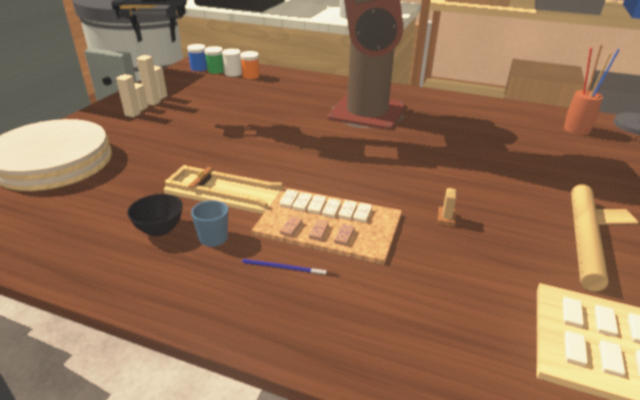

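Top view: the board spans about (245–358, 168–243), the tray runs right to (467, 230) with the stop near (435, 210), and the push block is near (206, 252). Next I'll enlarge these.

Run:
```python
import cv2
im=cv2.imread("pics/top0.png")
# crop1: board+tray cols 235-475 rows 160-250 scale 3.3 ; crop2 block
a=cv2.resize(im[160:250,235:365],None,fx=6,fy=6,interpolation=cv2.INTER_CUBIC)
cv2.imwrite("pics/c1.png",a)
b=cv2.resize(im[180:245,350:475],None,fx=6,fy=6,interpolation=cv2.INTER_CUBIC)
c=cv2.imread("pics/scene0.png")
d=cv2.resize(im[235:270,170:225],None,fx=6,fy=6,interpolation=cv2.INTER_CUBIC)
e=cv2.resize(c[180:230,430:465],None,fx=4,fy=4,interpolation=cv2.INTER_CUBIC)
import numpy as np
W=np.zeros((600,750,3),np.uint8); W[:390,:750]=b; W[390:600,:330]=d; W[392:592,400:540]=e
cv2.imwrite("pics/c2.png",W)
```

```text
(no output)
```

View pics/c1.png

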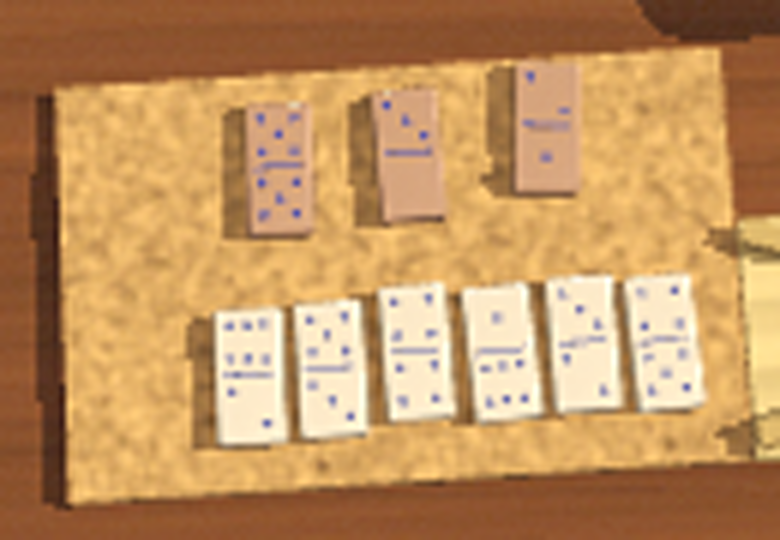

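View pics/c2.png

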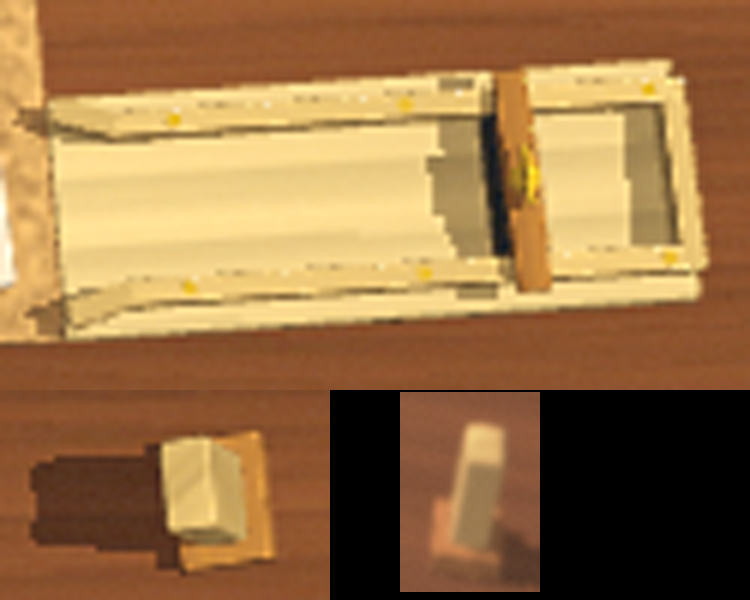

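Crop 1 (6x, offset 235,160): board corners at (55,88), (718,48), (68,502) and (757,461); the cream row is at y≈275–445. Crop 2: tray, stop face at about x≈500; block foot corners at (262,432), (274,556), (183,572), and grip top corners at (162,442), (208,437), (172,530).

```bash
cat > h.py <<'E'
import numpy as np, cv2
from scipy.optimize import least_squares
K=np.array([[477.61010259,0,317.59190073],[0,477.61010259,203.44968032],[0,0,1]])
rv=np.array([2.08063666,-2.12957518,0.23230097]); tv=np.array([63.12848605,596.6614542,1063.22829349])
R=cv2.Rodrigues(rv)[0]; C=-R.T@tv
def proj(P): return cv2.projectPoints(np.array(P,float),rv,tv,K,None)[0][:,0]
def px(c,o,s=6): return (np.array(c,float)+.5)/s-.5+np.array(o)
def world(p,z):
    d=(R.T@np.linalg.inv(K)@np.c_[np.atleast_2d(p),np.ones(len(np.atleast_2d(p)))].T).T
    return C+d*((z-C[2])/d[:,2])[:,None]
def place(p,L):
    L=np.array(L,float); c,s=np.cos(p[2]),np.sin(p[2])
    return np.c_[p[0]+c*L[:,0]-s*L[:,1],p[1]+s*L[:,0]+c*L[:,1],L[:,2]]
def fit(L,uv,p0):
    r=least_squares(lambda p:(proj(place(p,L))-uv).ravel(),p0,x_scale=[10,10,.1]); return r.x,r.fun.reshape(-1,2)
def inv(p,W):
    c,s=np.cos(p[2]),np.sin(p[2]); d=W[:,:2]-p[:2]; return np.c_[c*d[:,0]+s*d[:,1],-s*d[:,0]+c*d[:,1]]
E
python3 - <<'E'
from h import *
np.set_printoptions(precision=3,suppress=True)
print("cam",C)
uv=px([(55,88),(718,48),(68,502),(757,461)],(235,160))
t,f=fit([(125,280,12),(125,0,12),(-50,280,12),(-50,0,12)],uv,[400,-100,0]); print("tray",t,f)
np.save("tray.npy",t)
m=px([(505,115),(515,258),(672,62),(52,98)],(350,180)) # stop base ends approx
print("stop/rail",inv(t,world(m[:2],12)),inv(t,world(m[2:],26)))
tops=[[(216,312),(282,308),(287,440),(220,446)],[(294,305),(360,299),(368,433),(301,440)],[(378,288),(443,283),(456,416),(390,421)],[(461,290),(527,285),(543,417),(477,423)],[(546,280),(612,276),(621,407),(557,412)],[(624,280),(689,276),(705,406),(641,411)]]
for q in tops:
    w=world(px(q,(235,160)),24); l=inv(t,w); e=(l[1]+l[0])/2-(l[2]+l[3])/2
    print(l.mean(0),"ang",np.arctan2(e[1],e[0]))
bo=(170,235-65)
L=[(26,-18,0),(-26,-18,0),(-26,18,0),(18,10,70),(18,-10,70),(-18,10,70)]
b=px([(262,432),(274,556),(183,572),(162,442),(208,437),(172,530)],bo)
for k in(0,.2):
  p,f=fit(L,b,[300,150,k]); print("block",p,f,inv(t,p[None]),p[2]-t[2])
L2=[(26,-18,14),(-26,-18,0),(-26,18,0),(18,10,70),(18,-10,70),(-18,10,70)]
print(fit(L2,b,[300,150,0]))
E
```

```text
cam [ 351.786   52.097 1167.894]
tray [575.638 -51.626   0.04 ] [[-0.044  0.114]
 [ 0.467 -0.031]
 [-0.104  0.151]
 [-0.305 -0.237]]
stop/rail [[  31.98  -189.404]
 [ -28.074 -186.521]] [[  46.803 -256.72 ]
 [  47.84    -1.495]]
[ -4.778 202.253] ang -0.01096616689885103
[ -3.837 169.925] ang 0.0044759848992638185
[  1.056 134.701] ang 0.03519212013979782
[ -1.865 100.188] ang 0.05479697299083234
[ 0.144 66.66 ] ang 0.005000742329914055
[-1.735 33.902] ang 0.04797226210910563
block [493.725 321.473   0.116] [[ 0.645  0.346]
 [ 0.594  0.655]
 [ 1.044  0.043]
 [-0.912 -0.469]
 [ 0.036 -0.826]
 [-1.276  0.284]] [[-66.901 376.081]] 0.07577112674465107
block [493.725 321.473   0.116] [[ 0.645  0.346]
 [ 0.594  0.655]
 [ 1.044  0.043]
 [-0.912 -0.469]
 [ 0.036 -0.826]
 [-1.276  0.284]] [[-66.901 376.081]] 0.07577116488036059
(array([493.436, 320.97 ,   0.09 ]), array([[-0.089, -0.186],
       [ 0.533,  0.998],
       [ 0.952, -0.001],
       [-0.503, -0.487],
       [ 0.463, -0.62 ],
       [-1.276,  0.317]]))
```

Call:
{"fn": "arm_command", "kwargs": {
  "plan": [
    [[0, 0, 0, 0.148, 0.06], [0, 0, 0, 0.148, 0.06], [0.0146, -0.0376, 0, 0.01, 0.06], [0.0146, -0.0376, 0, 0, 0.06], [0.0146, -0.0376, 0, 0, 0.06]]
  ],
  "grip_force": 40
}}

```text
clock: 0.6
ee_pos: [278.1, -456.2, 221.6]
eef_rot: [0.999, 0.049, -0.0, -0.001]
wrist_force: [0.2, 0.2, 0.6]
opening: 61.3
```

Call:
{"fn": "arm_command", "kwargs": {
  "plan": [
    [[0.0146, -0.0376, 0, 0, 0.06], [0.0146, -0.0376, 0, 0, 0.06], [0.0146, -0.0376, 0, 0, 0.06], [0.0146, -0.0376, 0, 0, 0.06], [0.0146, -0.0376, 0, 0, 0.06]]
  ]
}}

```text
clock: 1.1
ee_pos: [332.3, -261.8, 222.2]
eef_rot: [0.999, 0.049, -0.0, -0.0]
wrist_force: [0.6, 0.6, -0.5]
opening: 59.7
```

Call:
{"fn": "arm_command", "kwargs": {
  "plan": [
    [[0.0146, -0.0376, 0, 0, 0.06], [0.0146, -0.0376, 0, 0, 0.06], [0.0146, -0.0376, 0, 0, 0.06], [0.0146, -0.0376, 0, 0, 0.06], [0.0146, -0.0376, 0, 0, 0.06]]
  ]
}}

```text
clock: 1.6
ee_pos: [386.3, -67.6, 222.4]
eef_rot: [0.999, 0.049, 0.0, 0.0]
wrist_force: [-0.0, -0.2, -0.4]
opening: 59.9
```

Call:
{"fn": "arm_command", "kwargs": {
  "plan": [
    [[0.0146, -0.0376, 0, 0, 0.06], [0.0146, -0.0376, 0, 0, 0.06], [0.0146, -0.0376, 0, 0, 0.06], [0.0146, -0.0376, 0, 0, 0.06], [0.0146, -0.0376, 0, 0, 0.06]]
  ]
}}

```text
clock: 2.1
ee_pos: [440.4, 126.8, 222.3]
eef_rot: [0.999, 0.05, -0.0, 0.0]
wrist_force: [0.6, 0.5, -0.3]
opening: 59.8
```

Call:
{"fn": "arm_command", "kwargs": {
  "plan": [
    [[0.0146, -0.0376, 0, 0, 0.06], [0.0146, -0.0376, 0, 0, 0.06], [0.0146, -0.0376, 0, 0, 0.06], [0.0146, -0.0376, 0, 0, 0.06], [0.0146, -0.0376, 0, 0, 0.06]]
  ]
}}

```text
clock: 2.6
ee_pos: [494.5, 321.0, 221.9]
eef_rot: [0.999, 0.05, -0.0, 0.0]
wrist_force: [0.6, -0.7, 0.0]
opening: 60.2
```

Call:
{"fn": "arm_command", "kwargs": {
  "plan": [
    [[0, 0, 0.045, 0, 0.06], [0, 0, 0.045, 0, 0.06], [0, 0, 0.045, 0, 0.06], [0, 0, 0.04, 0, 0.06], [0, 0, 0.018, 0, 0.06]]
  ]
}}

```text
clock: 3.1
ee_pos: [491.0, 317.7, 24.3]
eef_rot: [0.999, 0.049, -0.004, 0.002]
wrist_force: [-1.0, -0.1, -0.1]
opening: 59.7
```

Call:
{"fn": "arm_command", "kwargs": {
  "plan": [
    [[0, 0, 0, 0, 0.03], [0, 0, 0, 0, 0.015], [0, 0, 0, 0, 0.01], [0, 0, 0, 0, 0.01], [0, 0, 0, 0, 0.01]]
  ]
}}

```text
clock: 3.6
ee_pos: [495.6, 319.8, 31.1]
eef_rot: [0.999, 0.049, 0.001, -0.0]
wrist_force: [-0.0, -0.1, 0.1]
opening: 27.7
```

Run:
```python
from plant import r, optics
import cv2,numpy as np
c=optics.read_camera("scene")["image"][:,:,::-1]; d=optics.read_camera("top")["image"][:,:,::-1]
W=np.hstack([cv2.resize(c[130:240,390:500],None,fx=3.6,fy=3.6,interpolation=2),cv2.resize(d[190:300,150:260],None,fx=3.6,fy=3.6,interpolation=2)])
cv2.imwrite("pics/g1.png",W); print(r.read_state()['wrist_force'],r.read_state()['ee_pos'])
```

```text
[ 0.31862644  0.64147284 -1.69658551] [495.3711171  319.90980747  30.70705627]
```

View pics/g1.png

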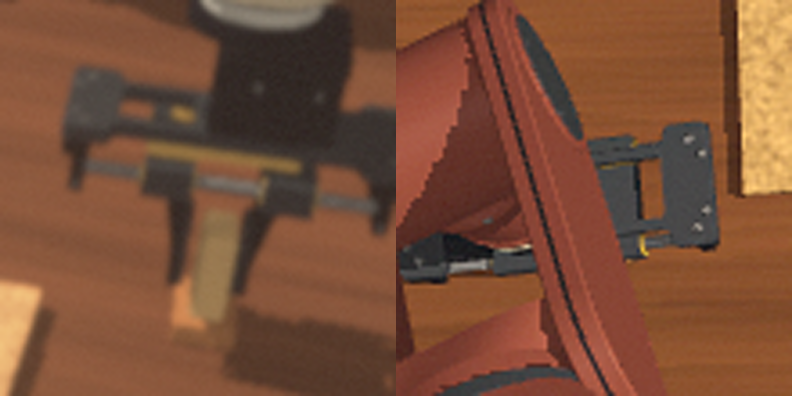

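The fingers straddle the upright grip along the push axis and are still closing.

Call:
{"fn": "arm_command", "kwargs": {
  "plan": [
    [[0, 0, 0, 0, 0.01], [0, 0, 0, 0, 0.01], [0, 0, 0, 0, 0.01], [0, 0, 0, 0, 0.01], [0, 0, 0, 0, 0.01]]
  ]
}}

```text
clock: 4.2
ee_pos: [495.4, 319.9, 30.7]
eef_rot: [0.999, 0.049, 0.001, -0.0]
wrist_force: [-1.8, 1.2, 5.7]
opening: 19.6
```

Run:
```python
from plant import r
s=r.read_state(); print(s['ee_pos'],s['eef_rot'],s['opening'],s['wrist_force'])
```

```text
[495.35453324 319.85707383  30.66063184] [ 9.98776971e-01  4.94338278e-02  8.17541297e-04 -4.36630704e-04] 19.63430321747133 [-1.79391523  1.17865151  5.70187175]
```

Call:
{"fn": "arm_command", "kwargs": {
  "plan": [
    [[0, 0, -0.02, 0, 0.01], [0, 0, -0.02, 0.059, 0.01], [0.017, 0.032, 0, 0, 0.01], [0.017, 0.032, 0, 0, 0.01], [0.017, 0.032, 0, 0, 0.01]]
  ]
}}

```text
clock: 4.7
ee_pos: [549.3, 224.4, 69.2]
eef_rot: [1.0, 0.02, -0.0, 0.0]
wrist_force: [1.7, -0.1, -1.8]
opening: 20.2
```

Call:
{"fn": "arm_command", "kwargs": {
  "plan": [
    [[0.016, 0.03, 0, 0, 0.01], [0, 0, 0, 0, 0.01], [0, 0, 0, 0, 0.01], [0, 0, 0, 0, 0.01], [0, 0, 0, 0, 0.01]]
  ]
}}

```text
clock: 5.2
ee_pos: [565.7, 197.0, 69.2]
eef_rot: [1.0, 0.021, -0.0, -0.0]
wrist_force: [-0.1, 0.3, -1.9]
opening: 19.8
```

Run:
```python
from h import *
from plant import r,optics
s=r.read_state(); print(s['ee_pos'],s['eef_rot'],s['opening'],s['wrist_force'],s['torque'])
t=np.load("tray.npy"); print(t[2],inv(t,s['ee_pos'][None]))
c=optics.read_camera("scene")["image"][:,:,::-1]; d=optics.read_camera("top")["image"][:,:,::-1]
W=np.hstack([cv2.resize(c[140:240,320:420],None,fx=4,fy=4,interpolation=2),cv2.resize(d[170:270,200:300],None,fx=4,fy=4,interpolation=2)])
cv2.imwrite("pics/g2.png",W)
```

```text
[565.71914679 197.00045807  69.17652628] [ 9.99788401e-01  2.05657721e-02 -4.49882851e-04 -8.47911368e-06] 19.83171275721876 [-0.09137227  0.25729544 -1.90770223] [-0.08117359 -0.01511904 -0.05913298]
0.040071611969506135 [[4.89011925e-02 2.48824034e+02]]
```

View pics/g2.png

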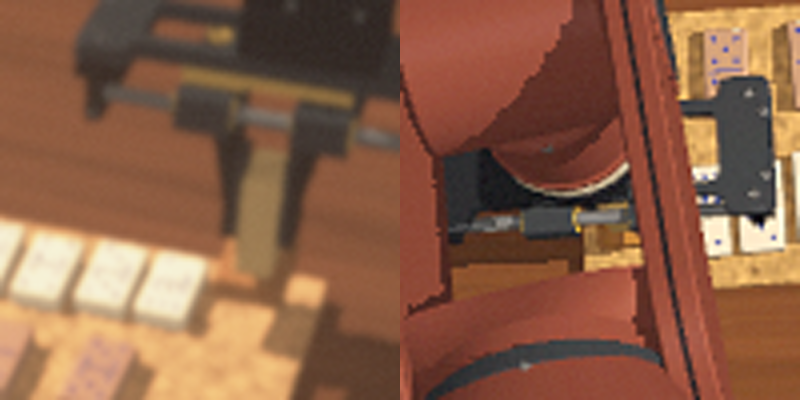

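The block is held upright above the board, behind the last domino. Shift 1.5 mm in x and lower.

Call:
{"fn": "arm_command", "kwargs": {
  "plan": [
    [[0.0016, 0, 0.012, 0, 0.01], [0, 0, 0.01, 0, 0.01], [0, 0, 0.003, 0, 0.01], [0, 0, 0, 0, 0.01], [0, 0, 0, 0, 0.01]]
  ]
}}

```text
clock: 5.8
ee_pos: [567.9, 196.1, 44.0]
eef_rot: [1.0, 0.02, -0.0, 0.0]
wrist_force: [-0.3, -0.9, -0.7]
opening: 20.0
```

Call:
{"fn": "arm_command", "kwargs": {
  "plan": [
    [[0, 0, 0.001, 0, 0.01], [0, 0, 0, 0, 0.01], [0, 0, 0, 0, 0.01], [0, 0, 0, 0, 0.01], [0, 0, 0, 0, 0.01]]
  ]
}}

```text
clock: 6.3
ee_pos: [568.2, 196.2, 43.6]
eef_rot: [1.0, 0.02, 0.0, -0.0]
wrist_force: [-0.4, 0.2, -1.6]
opening: 19.8
```

```bash
cat > s.py <<'E'
from h import *
from plant import r
np.set_printoptions(precision=2,suppress=True)
s=r.read_state(); x,y=s['eef_rot'][:2]
print(s['clock'],s['ee_pos'],"yaw-tray",2*np.arctan2(y,x)-.0401,s['opening'],s['wrist_force'],s['torque'])
print(inv(np.load("tray.npy"),s['ee_pos'][None]))
E
python3 s.py
```

```text
6.3 [568.23 196.16  43.63] yaw-tray -0.0003200391660703947 19.8075884919747 [-0.42  0.18 -1.64] [0.05 0.04 0.  ]
[[  2.52 247.88]]
```

Now push, watching the force.

Call:
{"fn": "arm_command", "kwargs": {
  "plan": [
    [[0, 0.003, 0, 0, 0.01], [0, 0.003, 0, 0, 0.01], [0, 0.003, 0, 0, 0.01], [0, 0.003, 0, 0, 0.01], [0, 0.003, 0, 0, 0.01]]
  ]
}}

```text
clock: 6.8
ee_pos: [568.8, 180.9, 43.6]
eef_rot: [1.0, 0.02, 0.0, -0.0]
wrist_force: [0.1, 1.0, -1.0]
opening: 19.9
```

Call:
{"fn": "arm_command", "kwargs": {
  "plan": [
    [[0, 0.003, 0, 0, 0.01], [0, 0.003, 0, 0, 0.01], [0, 0.003, 0, 0, 0.01], [0, 0.003, 0, 0, 0.01], [0, 0.003, 0, 0, 0.01]]
  ]
}}

```text
clock: 7.3
ee_pos: [569.4, 166.0, 43.6]
eef_rot: [1.0, 0.02, 0.0, -0.0]
wrist_force: [-0.2, -0.4, -1.6]
opening: 19.8
```

Call:
{"fn": "arm_command", "kwargs": {
  "plan": [
    [[0, 0.003, 0, 0, 0.01], [0, 0.003, 0, 0, 0.01], [0, 0.003, 0, 0, 0.01], [0, 0.003, 0, 0, 0.01], [0, 0.003, 0, 0, 0.01]]
  ]
}}

```text
clock: 7.8
ee_pos: [570.0, 151.1, 43.6]
eef_rot: [1.0, 0.02, 0.0, -0.0]
wrist_force: [-0.4, 1.5, -0.7]
opening: 19.4
```

```bash
python3 s.py
python3 - <<'E'
from h import *
from plant import optics
d=optics.read_camera("top")["image"][:,:,::-1]; c=optics.read_camera("scene")["image"][:,:,::-1]
W=np.vstack([cv2.resize(c[150:225,160:400],None,fx=3.3,fy=3.3,interpolation=2),cv2.resize(d[160:260,235:475],None,fx=3.3,fy=3.3,interpolation=2)])
cv2.imwrite("pics/p1.png",W)
E
```

```text
7.8 [569.98 151.05  43.56] yaw-tray -0.00029250115521320397 19.390693525805588 [-0.41  1.5  -0.66] [ 0.34  0.02 -0.07]
[[  2.47 202.74]]
```

View pics/p1.png

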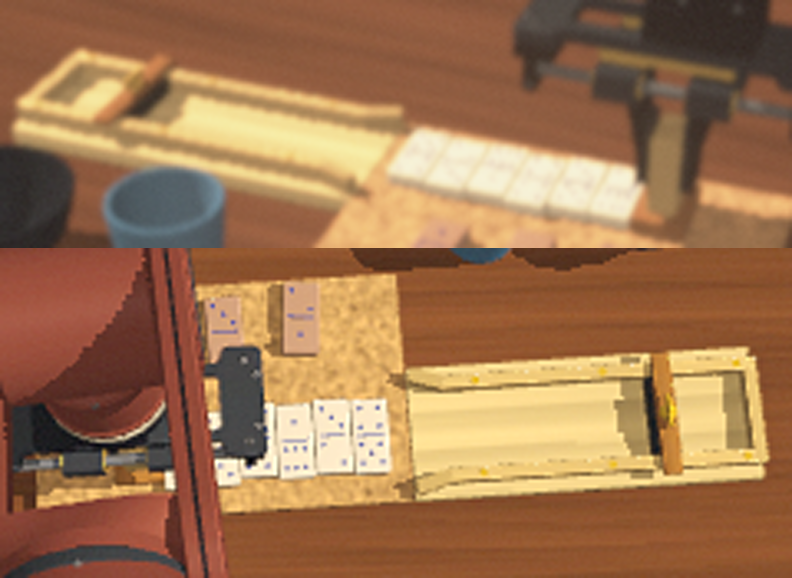

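The row has closed up nearly straight and the first domino is about 10 mm from the mouth. I'll go on at 20 mm/s through the flare.

Call:
{"fn": "arm_command", "kwargs": {
  "plan": [
    [[0, 0.002, 0, 0, 0.01], [0, 0.002, 0, 0, 0.01], [0, 0.002, 0, 0, 0.01], [0, 0.002, 0, 0, 0.01], [0, 0.002, 0, 0, 0.01]]
  ]
}}

```text
clock: 8.4
ee_pos: [570.4, 141.1, 43.5]
eef_rot: [1.0, 0.02, -0.0, -0.0]
wrist_force: [0.2, 1.6, -1.5]
opening: 19.5
```

Call:
{"fn": "arm_command", "kwargs": {
  "plan": [
    [[0, 0.002, 0, 0, 0.01], [0, 0.002, 0, 0, 0.01], [0, 0.002, 0, 0, 0.01], [0, 0.002, 0, 0, 0.01], [0, 0.002, 0, 0, 0.01]]
  ]
}}

```text
clock: 8.9
ee_pos: [570.8, 131.0, 43.6]
eef_rot: [1.0, 0.02, 0.0, -0.0]
wrist_force: [-1.0, 1.5, -2.2]
opening: 19.8
```

Call:
{"fn": "arm_command", "kwargs": {
  "plan": [
    [[0, 0.002, 0, 0, 0.01], [0, 0.002, 0, 0, 0.01], [0, 0.002, 0, 0, 0.01], [0, 0.002, 0, 0, 0.01], [0, 0.002, 0, 0, 0.01]]
  ]
}}

```text
clock: 9.4
ee_pos: [571.2, 121.1, 43.6]
eef_rot: [1.0, 0.02, 0.0, 0.0]
wrist_force: [-0.5, 1.4, -1.8]
opening: 19.6
```

Call:
{"fn": "arm_command", "kwargs": {
  "plan": [
    [[0, 0.002, 0, 0, 0.01], [0, 0.002, 0, 0, 0.01], [0, 0.002, 0, 0, 0.01], [0, 0.002, 0, 0, 0.01], [0, 0.002, 0, 0, 0.01]]
  ]
}}

```text
clock: 9.9
ee_pos: [571.6, 111.0, 43.5]
eef_rot: [1.0, 0.02, 0.0, -0.0]
wrist_force: [-0.9, 1.4, -0.3]
opening: 19.8
```

Call:
{"fn": "arm_command", "kwargs": {
  "plan": [
    [[0, 0.002, 0, 0, 0.01], [0, 0.002, 0, 0, 0.01], [0, 0.002, 0, 0, 0.01], [0, 0.002, 0, 0, 0.01], [0, 0.002, 0, 0, 0.01]]
  ]
}}

```text
clock: 10.4
ee_pos: [571.9, 101.1, 43.5]
eef_rot: [1.0, 0.02, -0.0, -0.0]
wrist_force: [0.4, 1.9, -0.8]
opening: 19.8
```

Call:
{"fn": "arm_command", "kwargs": {
  "plan": [
    [[0, 0.002, 0, 0, 0.01], [0, 0.002, 0, 0, 0.01], [0, 0.002, 0, 0, 0.01], [0, 0.002, 0, 0, 0.01], [0, 0.002, 0, 0, 0.01]]
  ]
}}

```text
clock: 10.9
ee_pos: [572.3, 91.1, 43.5]
eef_rot: [1.0, 0.02, -0.0, 0.0]
wrist_force: [1.1, 2.5, -0.3]
opening: 19.7
```

Call:
{"fn": "arm_command", "kwargs": {
  "plan": [
    [[0, 0.002, 0, 0, 0.01], [0, 0.002, 0, 0, 0.01], [0, 0.002, 0, 0, 0.01], [0, 0.002, 0, 0, 0.01], [0, 0.002, 0, 0, 0.01]]
  ]
}}

```text
clock: 11.4
ee_pos: [572.8, 81.1, 43.5]
eef_rot: [1.0, 0.02, 0.0, -0.0]
wrist_force: [-0.3, 1.3, -1.0]
opening: 19.6
```

```bash
python3 s.py
python3 - <<'E'
from h import *
from plant import optics
d=optics.read_camera("top")["image"][:,:,::-1]; c=optics.read_camera("scene")["image"][:,:,::-1]
W=np.vstack([cv2.resize(c[150:225,160:400],None,fx=3.3,fy=3.3,interpolation=2),cv2.resize(d[160:260,235:475],None,fx=3.3,fy=3.3,interpolation=2)])
cv2.imwrite("pics/p2.png",W)
E
```

```text
11.4 [572.76  81.08  43.54] yaw-tray -0.00032372672935446906 19.587117153760385 [-0.33  1.28 -1.05] [ 0.35  0.02 -0.01]
[[  2.44 132.71]]
```

View pics/p2.png

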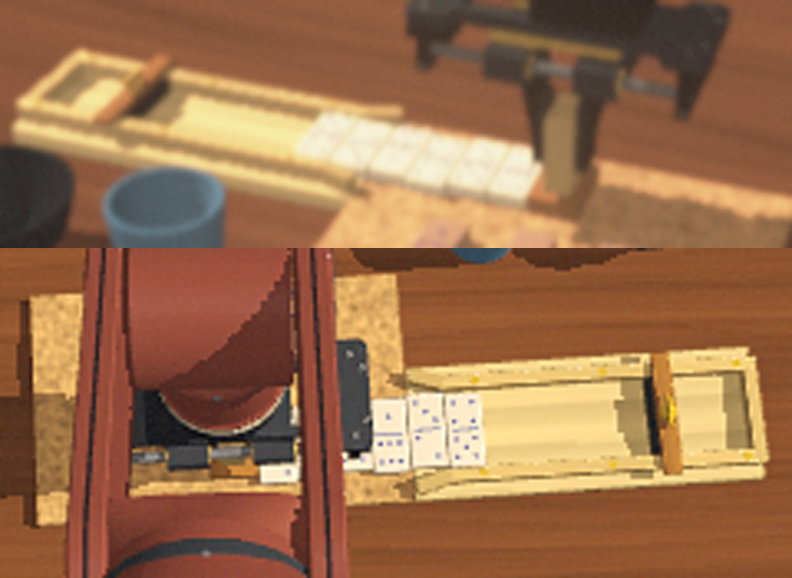

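The first two dominoes are straight inside the channel, and the force is about 1.5 N. Continuing.

Call:
{"fn": "arm_command", "kwargs": {
  "plan": [
    [[0, 0.002, 0, 0, 0.01], [0, 0.002, 0, 0, 0.01], [0, 0.002, 0, 0, 0.01], [0, 0.002, 0, 0, 0.01], [0, 0.002, 0, 0, 0.01]]
  ]
}}

```text
clock: 12.0
ee_pos: [573.1, 71.1, 43.5]
eef_rot: [1.0, 0.02, -0.0, -0.0]
wrist_force: [0.4, 1.4, -0.8]
opening: 19.7
```

Call:
{"fn": "arm_command", "kwargs": {
  "plan": [
    [[0, 0.002, 0, 0, 0.01], [0, 0.002, 0, 0, 0.01], [0, 0.002, 0, 0, 0.01], [0, 0.002, 0, 0, 0.01], [0, 0.002, 0, 0, 0.01]]
  ]
}}

```text
clock: 12.5
ee_pos: [573.5, 61.1, 43.5]
eef_rot: [1.0, 0.02, -0.0, 0.0]
wrist_force: [0.1, 1.7, -1.7]
opening: 19.8
```

Call:
{"fn": "arm_command", "kwargs": {
  "plan": [
    [[0, 0.002, 0, 0, 0.01], [0, 0.002, 0, 0, 0.01], [0, 0.002, 0, 0, 0.01], [0, 0.002, 0, 0, 0.01], [0, 0.002, 0, 0, 0.01]]
  ]
}}

```text
clock: 13.0
ee_pos: [573.9, 51.1, 43.5]
eef_rot: [1.0, 0.02, -0.0, 0.0]
wrist_force: [0.0, 0.9, -1.8]
opening: 19.8
```

Call:
{"fn": "arm_command", "kwargs": {
  "plan": [
    [[0, 0.002, 0, 0, 0.01], [0, 0.002, 0, 0, 0.01], [0, 0.002, 0, 0, 0.01], [0, 0.002, 0, 0, 0.01], [0, 0.002, 0, 0, 0.01]]
  ]
}}

```text
clock: 13.5
ee_pos: [574.3, 41.1, 43.5]
eef_rot: [1.0, 0.02, -0.0, -0.0]
wrist_force: [-0.3, 1.4, -2.3]
opening: 19.6
```

Call:
{"fn": "arm_command", "kwargs": {
  "plan": [
    [[0, 0.002, 0, 0, 0.01], [0, 0.002, 0, 0, 0.01], [0, 0.002, 0, 0, 0.01], [0, 0.002, 0, 0, 0.01], [0, 0.002, 0, 0, 0.01]]
  ]
}}

```text
clock: 14.0
ee_pos: [574.7, 31.1, 43.5]
eef_rot: [1.0, 0.02, -0.0, -0.0]
wrist_force: [-0.0, 1.5, -1.6]
opening: 20.0
```

Call:
{"fn": "arm_command", "kwargs": {
  "plan": [
    [[0, 0.002, 0, 0, 0.01], [0, 0.002, 0, 0, 0.01], [0, 0.002, 0, 0, 0.01], [0, 0.002, 0, 0, 0.01], [0, 0.002, 0, 0, 0.01]]
  ]
}}

```text
clock: 14.5
ee_pos: [575.1, 21.1, 43.5]
eef_rot: [1.0, 0.02, -0.0, -0.0]
wrist_force: [-0.3, 1.3, -1.7]
opening: 19.6
```

Call:
{"fn": "arm_command", "kwargs": {
  "plan": [
    [[0, 0.002, 0, 0, 0.01], [0, 0.002, 0, 0, 0.01], [0, 0.002, 0, 0, 0.01], [0, 0.002, 0, 0, 0.01], [0, 0.002, 0, 0, 0.01]]
  ]
}}

```text
clock: 15.0
ee_pos: [575.5, 11.1, 43.5]
eef_rot: [1.0, 0.02, -0.0, 0.0]
wrist_force: [-0.2, 1.1, -2.3]
opening: 19.9
```

Call:
{"fn": "arm_command", "kwargs": {
  "plan": [
    [[0, 0.002, 0, 0, 0.01], [0, 0.002, 0, 0, 0.01], [0, 0.002, 0, 0, 0.01], [0, 0.002, 0, 0, 0.01], [0, 0.002, 0, 0, 0.01]]
  ]
}}

```text
clock: 15.5
ee_pos: [576.1, 1.3, 43.6]
eef_rot: [1.0, 0.02, 0.0, -0.0]
wrist_force: [0.9, 2.7, -2.3]
opening: 19.8
```

```bash
python3 s.py
python3 - <<'E'
from h import *
from plant import optics
d=optics.read_camera("top")["image"][:,:,::-1]; c=optics.read_camera("scene")["image"][:,:,::-1]
W=np.vstack([cv2.resize(c[150:225,160:400],None,fx=3.3,fy=3.3,interpolation=2),cv2.resize(d[160:260,235:475],None,fx=3.3,fy=3.3,interpolation=2)])
cv2.imwrite("pics/p3.png",W)
E
```

```text
15.5 [576.07   1.3   43.57] yaw-tray -0.000338732581524899 19.81887196837642 [ 0.93  2.73 -2.3 ] [ 0.57 -0.15 -0.01]
[[ 2.56 52.86]]
```

View pics/p3.png

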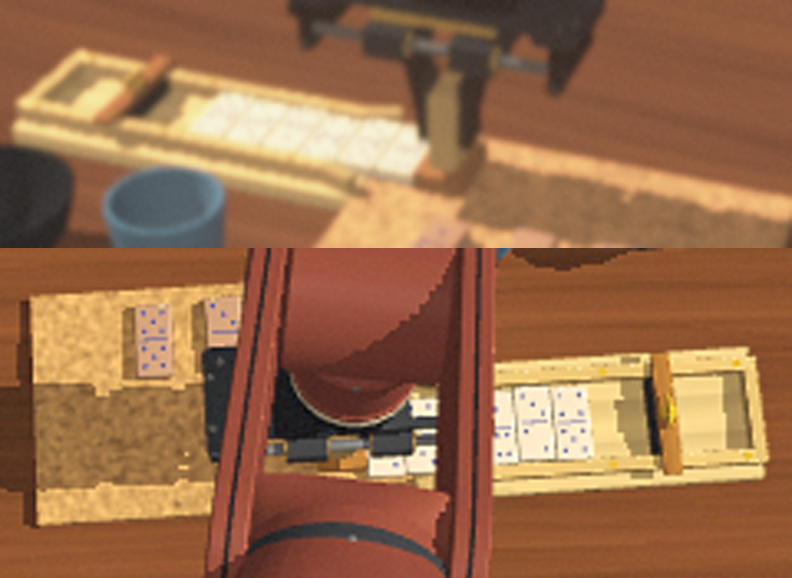

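The row is straight in the tray, with the first domino about 45 mm short of the stop. The force rose to 2.7 N as the last dominoes met the flare, so I'll slow down.

Call:
{"fn": "arm_command", "kwargs": {
  "plan": [
    [[0, 0.0015, 0, 0, 0.01], [0, 0.0015, 0, 0, 0.01], [0, 0.0015, 0, 0, 0.01], [0, 0.0015, 0, 0, 0.01], [0, 0.0015, 0, 0, 0.01]]
  ]
}}

```text
clock: 16.1
ee_pos: [576.3, -6.3, 43.7]
eef_rot: [1.0, 0.02, 0.0, 0.0]
wrist_force: [0.6, 2.1, -1.5]
opening: 19.7
```

Call:
{"fn": "arm_command", "kwargs": {
  "plan": [
    [[0, 0.0015, 0, 0, 0.01], [0, 0.0015, 0, 0, 0.01], [0, 0.0015, 0, 0, 0.01], [0, 0.0015, 0, 0, 0.01], [0, 0.0015, 0, 0, 0.01]]
  ]
}}

```text
clock: 16.6
ee_pos: [576.6, -13.8, 43.6]
eef_rot: [1.0, 0.02, 0.0, -0.0]
wrist_force: [1.5, 4.1, 0.2]
opening: 19.7
```

Call:
{"fn": "arm_command", "kwargs": {
  "plan": [
    [[0, 0.001, 0, 0, 0.01], [0, 0.001, 0, 0, 0.01], [0, 0.001, 0, 0, 0.01], [0, 0.001, 0, 0, 0.01], [0, 0.001, 0, 0, 0.01]]
  ]
}}

```text
clock: 17.1
ee_pos: [576.6, -18.8, 43.4]
eef_rot: [1.0, 0.02, -0.0, 0.0]
wrist_force: [0.8, 2.7, -1.5]
opening: 19.5
```

Call:
{"fn": "arm_command", "kwargs": {
  "plan": [
    [[0, 0.001, 0, 0, 0.01], [0, 0.001, 0, 0, 0.01], [0, 0.001, 0, 0, 0.01], [0, 0.001, 0, 0, 0.01], [0, 0.001, 0, 0, 0.01]]
  ]
}}

```text
clock: 17.6
ee_pos: [576.8, -23.8, 43.5]
eef_rot: [1.0, 0.02, -0.0, 0.0]
wrist_force: [0.3, 2.2, -0.6]
opening: 19.6
```

```bash
python3 s.py
```

```text
17.6 [576.84 -23.81  43.46] yaw-tray -0.00031378725741190716 19.630879121918614 [ 0.29  2.19 -0.61] [ 0.46 -0.1   0.02]
[[ 2.31 27.74]]
```

Call:
{"fn": "arm_command", "kwargs": {
  "plan": [
    [[0, 0.001, 0, 0, 0.01], [0, 0.001, 0, 0, 0.01], [0, 0.001, 0, 0, 0.01], [0, 0.001, 0, 0, 0.01], [0, 0.001, 0, 0, 0.01]]
  ]
}}

```text
clock: 18.1
ee_pos: [577.6, -28.3, 43.7]
eef_rot: [1.0, 0.02, 0.001, -0.0]
wrist_force: [2.4, 5.2, -1.7]
opening: 19.6
```

Call:
{"fn": "arm_command", "kwargs": {
  "plan": [
    [[0, 0.001, 0, 0, 0.01], [0, 0.001, 0, 0, 0.01], [0, 0.001, 0, 0, 0.01], [0, 0.001, 0, 0, 0.01], [0, 0.001, 0, 0, 0.01]]
  ]
}}

```text
clock: 18.6
ee_pos: [577.5, -33.7, 43.7]
eef_rot: [1.0, 0.02, 0.0, 0.0]
wrist_force: [0.8, 2.6, -0.5]
opening: 19.6
```

Call:
{"fn": "arm_command", "kwargs": {
  "plan": [
    [[0, 0.001, 0, 0, 0.01], [0, 0.001, 0, 0, 0.01], [0, 0.001, 0, 0, 0.01], [0, 0.001, 0, 0, 0.01], [0, 0.001, 0, 0, 0.01]]
  ]
}}

```text
clock: 19.1
ee_pos: [577.5, -38.8, 43.6]
eef_rot: [1.0, 0.02, -0.0, -0.0]
wrist_force: [1.1, 3.2, -0.6]
opening: 19.6
```

```bash
python3 s.py
python3 - <<'E'
from h import *
from plant import optics
d=optics.read_camera("top")["image"][:,:,::-1]
cv2.imwrite("pics/p4.png",cv2.resize(d[180:245,350:475],None,fx=6,fy=6,interpolation=2))
E
```

```text
19.1 [577.52 -38.78  43.56] yaw-tray -0.0004242827419728909 19.55822116210841 [ 1.11  3.23 -0.59] [ 0.69 -0.32 -0.01]
[[ 2.4  12.76]]
```

View pics/p4.png

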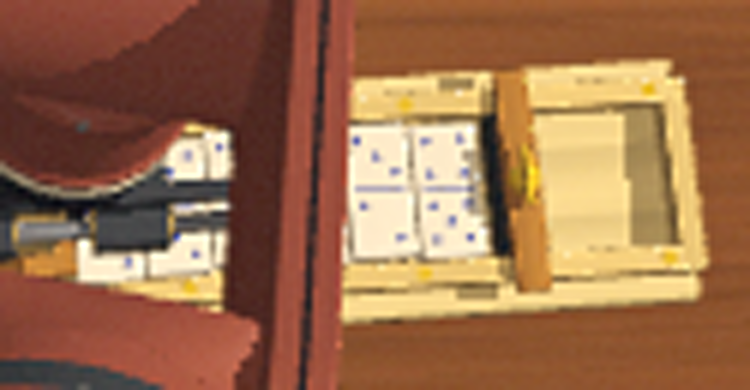

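The first domino's front edge is at about (485,190) in the crop, roughly 10 mm from the stop. From here 0.5 mm per row.

Call:
{"fn": "arm_command", "kwargs": {
  "plan": [
    [[0, 0.0007, 0, 0, 0.01], [0, 0.0007, 0, 0, 0.01], [0, 0.0007, 0, 0, 0.01], [0, 0.0007, 0, 0, 0.01], [0, 0.0007, 0, 0, 0.01]]
  ]
}}

```text
clock: 19.65
ee_pos: [577.7, -42.2, 43.6]
eef_rot: [1.0, 0.02, -0.0, 0.0]
wrist_force: [1.3, 2.8, -0.0]
opening: 19.5
```

Call:
{"fn": "arm_command", "kwargs": {
  "plan": [
    [[0, 0.0005, 0, 0, 0.01], [0, 0.0005, 0, 0, 0.01], [0, 0.0005, 0, 0, 0.01], [0, 0.0005, 0, 0, 0.01], [0, 0.0005, 0, 0, 0.01]]
  ]
}}

```text
clock: 20.15
ee_pos: [577.7, -43.3, 43.6]
eef_rot: [1.0, 0.02, -0.0, -0.001]
wrist_force: [0.6, 9.2, 1.6]
opening: 19.7
```

Call:
{"fn": "arm_command", "kwargs": {
  "plan": [
    [[0, 0.0005, 0, 0, 0.01], [0, 0.0005, 0, 0, 0.01], [0, 0.0005, 0, 0, 0.01], [0, 0.0005, 0, 0, 0.01], [0, 0.0005, 0, 0, 0.01]]
  ]
}}

```text
clock: 20.65
ee_pos: [577.7, -44.1, 43.6]
eef_rot: [1.0, 0.02, -0.0, -0.002]
wrist_force: [0.2, 14.6, 2.3]
opening: 19.8
```

The force climbs about 7 N/mm, as rubber would. Ease slightly and hold.

Call:
{"fn": "arm_command", "kwargs": {
  "plan": [
    [[0, -0.001, 0, 0, 0.01], [0, 0, 0, 0, 0.01], [0, 0, 0, 0, 0.01], [0, 0, 0, 0, 0.01], [0, 0, 0, 0, 0.01]]
  ]
}}

```text
clock: 21.15
ee_pos: [577.7, -44.0, 43.6]
eef_rot: [1.0, 0.02, -0.0, -0.002]
wrist_force: [0.8, 10.9, 2.1]
opening: 19.6
```

```bash
python3 s.py
python3 - <<'E'
from h import *
from plant import optics
d=optics.read_camera("top")["image"][:,:,::-1]; c=optics.read_camera("scene")["image"][:,:,::-1]
a=cv2.resize(d[190:235,380:460],None,fx=9,fy=9,interpolation=2)
b=cv2.resize(c[155:200,180:300],None,fx=6,fy=6,interpolation=2)[:190]
cv2.imwrite("pics/p5.png",np.vstack([a,b]))
# where would the tile1 top front edge / stop be drawn
t=np.load("tray.npy")
for y in(-178,-188):
    q=proj(place(t,[(28,y,24),(-28,y,24),(28,y,12),(-28,y,12)])); print(y,(q-[380,190]+.5)*9-.5)
E
```

```text
21.15 [577.72 -44.02  43.62] yaw-tray -0.0004332535742266122 19.572806091984297 [ 0.82 10.94  2.1 ] [ 2.21 -0.14 -0.02]
[[2.38 7.52]]
-178 [[458.18817716  89.50025373]
 [481.91181675 291.00437876]
 [448.26119415  99.33985433]
 [471.64479703 298.93453582]]
-188 [[494.6427304   87.23169929]
 [518.74679813 288.69247208]
 [484.35652313  97.0927783 ]
 [508.11305537 296.64494683]]
```

View pics/p5.png

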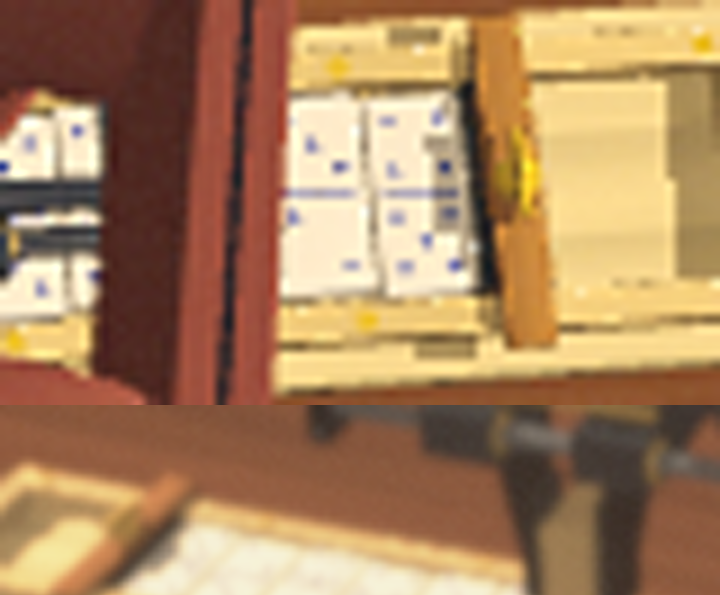

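The first domino's front edge is at (460,90)–(480,290), which is tray y≈-178, directly against the dark rubber; the second is tight behind it and both are straight. One more hold, then ease off, lower the last millimetre and open.

Call:
{"fn": "arm_command", "kwargs": {
  "plan": [
    [[0, 0, 0, 0, 0.01], [0, 0, 0, 0, 0.01], [0, 0, 0, 0, 0.01], [0, 0, 0, 0, 0.01], [0, 0, 0, 0, 0.01]]
  ]
}}

```text
clock: 21.75
ee_pos: [577.8, -44.0, 43.6]
eef_rot: [1.0, 0.02, -0.0, -0.002]
wrist_force: [1.1, 11.1, 2.0]
opening: 19.9
```

Call:
{"fn": "arm_command", "kwargs": {
  "plan": [
    [[0, -0.0005, 0, 0, 0.01], [0, -0.0005, 0, 0, 0.01], [0, -0.0005, 0, 0, 0.01], [0, -0.0005, 0, 0, 0.01], [0, 0, 0, 0, 0.01]]
  ]
}}

```text
clock: 22.25
ee_pos: [577.7, -43.6, 43.6]
eef_rot: [1.0, 0.02, -0.0, -0.0]
wrist_force: [0.4, 6.1, -0.5]
opening: 19.8
```

Call:
{"fn": "arm_command", "kwargs": {
  "plan": [
    [[0, 0, 0.0004, 0, 0.01], [0, 0, 0.0004, 0, 0.01], [0, 0, 0, 0, 0.01], [0, 0, 0, 0, 0.01], [0, 0, 0, 0, 0.01]]
  ]
}}

```text
clock: 22.75
ee_pos: [577.6, -43.6, 42.8]
eef_rot: [1.0, 0.02, -0.0, -0.0]
wrist_force: [0.6, 6.1, 0.5]
opening: 19.9
```

```bash
python3 s.py
```

```text
22.75 [577.63 -43.6   42.81] yaw-tray -0.00028947611926782857 19.874624262111 [0.6  6.1  0.54] [ 1.13 -0.06  0.01]
[[2.31 7.94]]
```

Call:
{"fn": "arm_command", "kwargs": {
  "plan": [
    [[0, -0.0005, 0, 0, 0.01], [0, -0.0003, 0.0002, 0, 0.01], [0, 0, 0, 0, 0.01], [0, 0, 0, 0, 0.01], [0, 0, 0, 0, 0.01]]
  ]
}}

```text
clock: 23.25
ee_pos: [577.6, -43.4, 42.7]
eef_rot: [1.0, 0.02, -0.0, 0.0]
wrist_force: [-1.5, 4.7, 4.6]
opening: 19.4
```

Call:
{"fn": "arm_command", "kwargs": {
  "plan": [
    [[0, 0, 0, 0, 0.022], [0, 0, 0, 0, 0.025], [0, 0, 0, 0, 0.03], [0, 0, 0, 0, 0.036], [0, 0, 0, 0, 0.04]]
  ],
  "grip_force": 20
}}

```text
clock: 23.75
ee_pos: [577.7, -43.6, 42.4]
eef_rot: [1.0, 0.02, -0.0, 0.0]
wrist_force: [0.8, 0.9, -0.1]
opening: 36.7
```

Call:
{"fn": "arm_command", "kwargs": {
  "plan": [
    [[0, 0, 0, 0, 0.044], [0, 0, 0, 0, 0.044], [0, 0, 0, 0, 0.044], [0, 0, 0, 0, 0.044], [0, 0, 0, 0, 0.044]]
  ]
}}

```text
clock: 24.25
ee_pos: [577.7, -43.3, 42.6]
eef_rot: [1.0, 0.02, -0.0, 0.0]
wrist_force: [0.0, -0.6, 0.3]
opening: 44.0
```

```bash
python3 s.py
```

```text
24.25 [577.71 -43.34  42.55] yaw-tray -0.000247601943111235 43.98127506808032 [ 0.04 -0.63  0.33] [0.06 0.02 0.  ]
[[2.4  8.19]]
```

Free of the block, so straight up, then clear of the view.

Call:
{"fn": "arm_command", "kwargs": {
  "plan": [
    [[0, 0, -0.01, 0, 0.044], [0, 0, -0.02, 0, 0.044], [0, 0, -0.03, 0, 0.044], [0, 0, -0.04, 0, 0.044], [0, 0, -0.04, 0, 0.044]]
  ]
}}

```text
clock: 24.75
ee_pos: [577.3, -43.2, 184.3]
eef_rot: [1.0, 0.02, -0.0, -0.0]
wrist_force: [1.5, -0.6, 0.2]
opening: 43.8
```

Call:
{"fn": "arm_command", "kwargs": {
  "plan": [
    [[-0.02, 0.04, -0.01, 0, 0.044], [-0.02, 0.04, 0, 0, 0.044], [-0.02, 0.04, 0, 0, 0.044], [-0.02, 0.04, 0, 0, 0.044], [-0.02, 0.04, 0, 0, 0.044]]
  ]
}}

```text
clock: 25.25
ee_pos: [485.0, -248.6, 193.7]
eef_rot: [1.0, 0.02, 0.001, 0.0]
wrist_force: [0.4, 0.0, 0.3]
opening: 44.0
```

Call:
{"fn": "arm_command", "kwargs": {
  "plan": [
    [[-0.02, 0.04, 0, 0, 0.044], [-0.02, 0.04, 0, 0, 0.044], [-0.02, 0.04, 0, 0, 0.044], [-0.02, 0.04, 0, 0, 0.044], [0, 0, 0, 0, 0.044]]
  ]
}}

```text
clock: 25.75
ee_pos: [409.6, -415.0, 193.6]
eef_rot: [1.0, 0.017, -0.0, 0.001]
wrist_force: [0.4, -0.0, -0.3]
opening: 44.6
```

```bash
python3 s.py
python3 - <<'E'
from h import *
from plant import optics
d=optics.read_camera("top")["image"][:,:,::-1]; c=optics.read_camera("scene")["image"][:,:,::-1]
a=cv2.resize(d[180:245,330:460],None,fx=6,fy=6,interpolation=2)[:390]
b=cv2.resize(c[150:202,180:310],None,fx=6,fy=6,interpolation=2)[:210*3//2]
W=np.vstack([a,b]); W=W[:600]; cv2.imwrite("pics/p6.png",W)
E
```

```text
25.75 [ 409.62 -415.04  193.58] yaw-tray -0.005662248392930412 44.61705306985616 [ 0.4  -0.05 -0.33] [ 0.03  0.02 -0.  ]
[[-180.45 -356.47]]
```

View pics/p6.png

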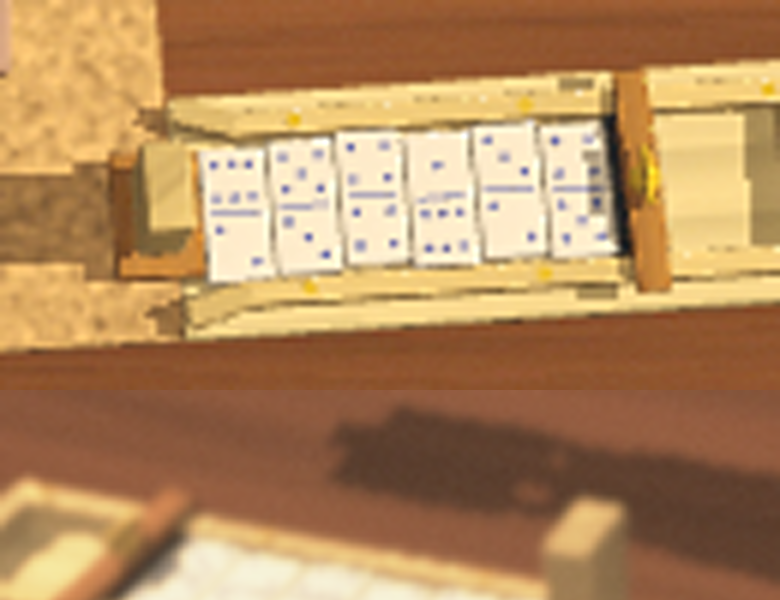

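Run:
```python
from h import *
t=np.load("tray.npy")
for q in ([(199,151),(264,147),(272,277),(209,283)],[(541,126),(602,119),(617,252),(555,259)],[(269,142),(329,137),(341,270),(277,275)]):
    l=inv(t,world(px(q,(330,180)),24)); e=(l[1]+l[0])/2-(l[2]+l[3])/2; print(l.mean(0),np.arctan2(e[1],e[0]))
l=inv(t,world(px([(240,133),(242,276)],(330,180)),26)); print("rails",l)
```

```text
[ -1.76698252 -23.69550132] -0.019069333860307607
[-7.68397955e-02 -1.63897248e+02] -0.005862431234866864
[-6.87261525e-03 -5.16043817e+01] -0.017947775803623348
rails [[ 31.4184024  -28.0129033 ]
 [-27.66921382 -23.68413078]]
```

```bash
python3 -c "
from plant import r; print(r.finish_job())"
```

```text
the job is handed in; nothing more can be done
None
```

I pushed the row of six dominoes into the tray and up against the end stop, left the push block standing behind it, and handed the job in. No verdict was reported.

- **Push:** I gripped the block on the faces along the push direction and stood it square behind the last domino. Friction was about 1.5 N, rising to 5 N as the last dominoes passed the flared mouth.
- **Pressing home:** The force climbed steadily at the stop, as expected of the rubber. The highest wrist reading was 14.6 N, and I then held about 11 N for roughly a second. Wrist readings came only at the end of each half-second move, so a brief higher peak could have gone unseen.
- **Release:** I eased the pressure off, set the block down on the floor, opened the fingers and lifted clear without touching the row. The job took about 26 s of the 67 s.

**Last checks from the top camera:**

| Item | Result |
|---|---|
| First domino | y ≈ -164 mm, x ≈ 0 |
| Last domino | x ≈ -1.8 mm, turned about 0.02 rad |
| Average spacing along the row | about 28.0 mm, so no real gaps |
| Push block | upright and touching the last domino, by eye |

- **Stop position:** My first reading from the images put the stop face about 9 mm deeper than where the row came to rest (about -178 mm). The force rise and the closer view agreed on the nearer position.
- **Not measured again:** I did not re-measure the wet dominoes, bowl, cup or brush at the end. No contact with them was seen.

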